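# Cover the sample pots from the pile

### The job

The four wooden covers lie piled on the plaster bat. Working from the top of the pile down, one at a time, take each cover off and lay it flat on the rim of the white pot of its own shape, centred over the mouth and with its sides parallel to the pot's sides. Leave the pots standing where they are and let go of everything.

Things in the scene. Friction and masses are not known exactly. Their poses are not given: they have to be found in the camera images.
- pot_round: Round fired white pot, open at the top, 50 mm tall, walls 8 mm thick; origin at the centre of its underside, z up, rim 50 mm above the origin. Loose. Outer diameter 40 mm.
- pot_hex: Six-sided fired white pot, open at the top, 50 mm tall, walls 8 mm thick; origin at the centre of its underside, z up, rim 50 mm above the origin. Loose. 48 mm across flats; its y axis is square to two of its flats (repeats every 60 degrees).
- pot_square: Square fired white pot, open at the top, 50 mm tall, walls 8 mm thick; origin at the centre of its underside, z up, rim 50 mm above the origin. Loose. 56 x 56 mm outside, sides along its x and y axes.
- pot_oblong: Oblong fired white pot, open at the top, 50 mm tall, walls 8 mm thick; origin at the centre of its underside, z up, rim 50 mm above the origin. Loose. 86 mm along its x axis, 62 mm along y.
- bat: White rectangular plaster bat, 130 (its x) x 100 (y) x 15 mm, fixed to the table, on which the pile of covers lies; origin at the centre of its underside, top 15 mm above it. All pots and the bat stand on the table top, about 0.14 m or more apart; low tiles and a stone lie among them.
- cover_round: Round flat wooden cover, 16 mm thick, flat above and below; origin at the centre of its underside, z up. 44 mm in diameter, fits the round pot. At the start the topmost of the pile.
- cover_hex: Six-sided flat wooden cover, 16 mm thick, flat above and below; origin at the centre of its underside, z up. 52 mm across flats, 60 mm across corners; its y axis is square to two of its flats (repeats every 60 degrees). At the start second in the pile, under the round one.
- cover_square: Square flat wooden cover, 16 mm thick, flat above and below; origin at the centre of its underside, z up. 60 x 60 mm, sides along its x and y axes. At the start third in the pile, under the six-sided one.
- cover_oblong: Oblong flat wooden cover, 16 mm thick, flat above and below; origin at the centre of its underside, z up. 90 mm along its x axis, 66 mm along y. At the start the lowest of the pile, on the bat.

How it is judged:
On the way, in this order (a step that is already met when the one before it is completed fails the run):
1. the round cover lies on the round pot and is let go (horizontal distance between cover_round and pot_round below 0.01 m and z of cover_round in the frame of pot_round between 0.046 and 0.054 m and angle between each of cover_round, pot_round's own z axis and vertical below 0.08 rad and contact force between the fingers and cover_round below 0.05 N), for 0.2 s.
2. the six-sided cover lies on the six-sided pot and is let go (horizontal distance between cover_hex and pot_hex below 0.01 m and z of cover_hex in the frame of pot_hex between 0.046 and 0.054 m and angle between each of cover_hex, pot_hex's own z axis and vertical below 0.08 rad and (angle between the x axis of cover_hex and the x axis of pot_hex, either way round below 0.21 rad or angle between the x axis of cover_hex and the x axis of pot_hex, either way round between 0.837198 and 1.2572 rad) and contact force between the fingers and cover_hex below 0.05 N), for 0.2 s.
3. the square cover lies on the square pot and is let go (horizontal distance between cover_square and pot_square below 0.01 m and z of cover_square in the frame of pot_square between 0.046 and 0.054 m and angle between each of cover_square, pot_square's own z axis and vertical below 0.08 rad and (angle between the x axis of cover_square and the x axis of pot_square, either way round below 0.21 rad or angle between the x axis of cover_square and the x axis of pot_square, either way round above 1.3608 rad) and contact force between the fingers and cover_square below 0.05 N), for 0.2 s.
4. the oblong cover lies on the oblong pot and is let go (horizontal distance between cover_oblong and pot_oblong below 0.01 m and z of cover_oblong in the frame of pot_oblong between 0.046 and 0.054 m and angle between each of cover_oblong, pot_oblong's own z axis and vertical below 0.08 rad and angle between the x axis of cover_oblong and the x axis of pot_oblong, either way round below 0.21 rad and contact force between the fingers and cover_oblong below 0.05 N), for 0.2 s.
At the end, for the whole second after the job is handed in: Each cover lies flat on the rim of the pot of its shape: centred within 10 mm, underside within 4 mm of the rim, tilt under 0.08 rad, sides parallel to the pot's within 0.2 rad (any equivalent turn; round: any); all let go and at rest, pots upright (horizontal distance between cover_round and pot_round below 0.01 m and z of cover_round in the frame of pot_round between 0.046 and 0.054 m and angle between each of cover_round, pot_round, cover_hex, pot_hex, cover_square, pot_square, cover_oblong, pot_oblong's own z axis and vertical below 0.08 rad and linear speed of each of cover_round, cover_hex, cover_square, cover_oblong below 0.02 m/s and angular speed of each of cover_round, cover_hex, cover_square, cover_oblong below 0.2 rad/s and horizontal distance between cover_hex and pot_hex below 0.01 m and z of cover_hex in the frame of pot_hex between 0.046 and 0.054 m and (angle between the x axis of cover_hex and the x axis of pot_hex, either way round below 0.21 rad or angle between the x axis of cover_hex and the x axis of pot_hex, either way round between 0.837198 and 1.2572 rad) and horizontal distance between cover_square and pot_square below 0.01 m and z of cover_square in the frame of pot_square between 0.046 and 0.054 m and (angle between the x axis of cover_square and the x axis of pot_square, either way round below 0.21 rad or angle between the x axis of cover_square and the x axis of pot_square, either way round above 1.3608 rad) and horizontal distance between cover_oblong and pot_oblong below 0.01 m and z of cover_oblong in the frame of pot_oblong between 0.046 and 0.054 m and angle between the x axis of cover_oblong and the x axis of pot_oblong, either way round below 0.21 rad); the robot touches nothing.
It fails at once if a pot is shifted by more than 25 mm (distance of any of pot_round, pot_hex, pot_square, pot_oblong from where it was at the start of the episode above 0.025 m).
It also fails if it takes over 104 s, if anything falls off the work surface, if the arm or the gripper's body presses on something with over 40 N, if the wrist force passes 120 N, or if a joint passes its speed limit or range.

### The arm

A 6-joint arm with a two-finger parallel gripper is mounted at the origin on the work surface; the furniture and walls round the work are solid. World frame = base frame: x ahead of the robot, y to its left, z up, the work surface at z = 0. Lengths are in m, angles in rad, forces in N, time in s.
With the tool pointing down it reaches from about 0.375 to 0.975 m from the base axis. Payload 3.8 kg.
Tool frame: the origin (TCP) lies midway between the tips of the shut fingers; the grasp point (between the pads) lies 19 mm behind it; z points along the fingers, y is the line along which they close (so a half turn about z gives the same grasp; the last joint's range is limited). The gripper opens to 85 mm and grips with 20 to 120 N. Pads are 22 mm wide; open, the fingers measure 114 mm over their backs; the gripper's body (76 mm by 85 mm) begins 54 mm behind the grasp point. The pads swing forward as they close: fully open they stand 13 mm farther back than shut.
Start: joints at [1.179, 0.264, 1.604, -0, 1.274, -0.037], TCP at [0.234, 0.633, 0.231] pointing down, gripper open.
Joint ranges: [-2.63, 2.63], [-0.94, 2.18], [0.31, 2.57], [-1.31, 4.45], [0, 2.66], [-2.55, 2.55]. Speed limits (rad/s): [2.57, 2.57, 3.14, 3.14, 3.14, 3.14].

### API

Orientations are given as a rotation vector (axis times angle).
In Python, from workcell import bot gives the robot as it stands.
- The arm moves only by the tool step_arm, never from a script. Its argument "motion" is a list of rows, each a list of 5 numbers: the finger opening in cm, from 0 to 8.54, then the shift along the tool's x, y, z in cm, then the turn about the tool's z in degrees. In form: [[claw, dx, dy, dz, twist], ...]. A call has 1 to 20 rows; each row is the pose to reach, as a shift and turn from the pose commanded when the call began, along the tool's axes at that moment; what a row does not reach only later rows make up. A row lasts 1/10 s, in which the tool goes at most 50 mm and 8.59 degrees, less where a joint would pass 70% of its speed; a pose out of reach is approached as far as the arm can. A call with a gripper value outside its range is refused whole. The fingers move at their own pace and stop on an object; "force" is the grip in N (left out, the last holds). Time passes only in rows, so rows that repeat a pose let the fingers close. It gives the time, the measured TCP pose, the force, the opening and the grip force at its end, in the units of the state.
- bot.read_state(): the state, without advancing time (a new reading comes with each control period).
- bot.read_camera(name): name is "side" or "top"; returns (picture, depth): 400x640x3 uint8, red, green, blue; 400x640 float32, m along the optical axis (not along the pixel's ray), 0 where there is no reading.
- bot.calibration(name): a dict with "mtx" (3x3 intrinsics, pixels), "origin" and "orientation" of the camera in the world. Camera axes: x right, y up, looking along -z (the intrinsics and any distortion apply to the point x, -y, -z); pixel columns grow to the right and rows downward; lengths in m; the calibration is good to about 2 mm. A picture is of the moment at which its call begins. calibration takes no time and is no camera call.
- bot.finish_job(): hands the job in; it is judged then, once.
The state is a dict: "time": time; "q": joint angles; "joint_vel": joint speeds; "joint_torque": joint torques, N m; "tool_pos": TCP position; "tcp_rot": TCP orientation; "wrist_force": force on the tool from outside, world axes, zero at the start; "torque": the same for the moment, N m; "width": opening from 0.0 (shut) to 1.0 (fully open); "grip_force": force on a finger pad.
Only numpy, scipy, OpenCV 4.12 (cv2) and the standard library are available. Lean on these libraries where they do the work, as an engineer would, in place of code of your own. Each camera call takes 0.05 s, during which the arm holds its last target. There are 200 camera calls.

## Working session

There is one attempt and no reset: what is moved stays moved. The work goes in short steps, Python scripts to look and compute and a tool call to move; the robot and the scene stay as the last step left them, time stands still between calls to the robot, and variables do not carry over. Pictures are saved under pics/ and viewed, at most 14 in all, crops included, and the job is handed in when it is done.

Besides the shell and the picture viewer there is one more tool, called after "Emit:" by a JSON object that holds its "fn" and its "kwargs". step_arm: Moves the arm, as the interface text tells. Its arguments: {"type":"object","properties":{"motion":{"type":"array","items":{"type":"array","items":{"type":"number"}}},"force":{"type":"number"}},"required":["motion"]}

```bash
ls; mkdir -p pics; python3 - <<'E'
from workcell import bot
import cv2,numpy as np
s=bot.read_state();print(s)
for n in("top","side"):
    im,d=bot.read_camera(n);c=bot.calibration(n);print(n,c)
    np.savez(f"{n}0.npz",im=im,d=d,**{k:np.array(v) for k,v in c.items()})
    cv2.imwrite(f"pics/{n}0.png",im[...,::-1])
E
```

```text
pics
{'time': 0.0, 'q': array([ 1.17912198e+00,  2.64751579e-01,  1.60538959e+00,  9.82375758e-06,
        1.27372385e+00, -3.68694019e-02]), 'joint_vel': array([ 4.04319218e-05, -5.83205109e-04,  5.65968884e-04, -3.31521882e-04,
        4.16992242e-04,  2.79878370e-04]), 'joint_torque': array([ 4.96079501e-04, -5.15098894e+01, -3.67318904e+01,  2.67577235e-05,
        1.29862136e-02,  9.94381963e-06]), 'tool_pos': array([0.23419396, 0.63227382, 0.22995469]), 'tcp_rot': array([-0.55432481, -3.0917993 ,  0.0034841 ]), 'wrist_force': array([-0.34579524,  0.14975073, -0.43430974]), 'torque': array([-0.05748808, -0.00802916,  0.01020114]), 'grip_force': 0.0, 'width': 0.9998553954422416}
top {'mtx': array([[516.99202198,   0.        , 326.42012223],
       [  0.        , 516.99202198, 204.03652247],
       [  0.        ,   0.        ,   1.        ]]), 'origin': array([ 0.42574002, -0.00230654,  1.25860207]), 'orientation': array([ 0.08355343, -0.06118179, -1.54223658])}
side {'mtx': array([[389.37144939,   0.        , 313.00141767],
       [  0.        , 389.37144939, 193.57326051],
       [  0.        ,   0.        ,   1.        ]]), 'origin': array([ 0.35885855, -0.66374606,  0.61079713]), 'orientation': array([ 0.90998156, -0.12987805, -0.25203544])}
```

View pics/top0.png

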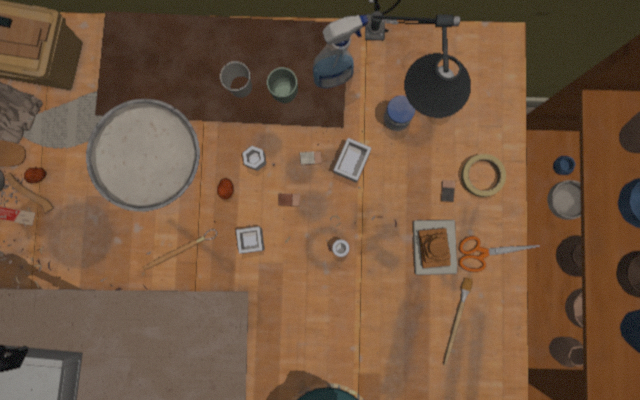

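View pics/side0.png

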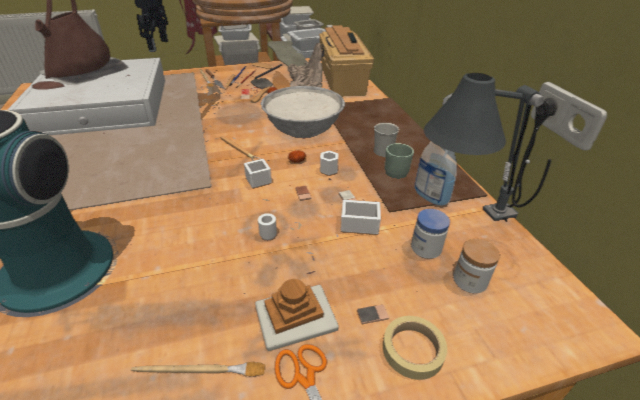

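```bash
cat > h.py <<'E'
import numpy as np,cv2
from scipy.spatial.transform import Rotation as R
def load(f):
    z=np.load(f);return z['im'],z['d'],z
def snap(n,f):
    from workcell import bot
    im,d=bot.read_camera(n);c=bot.calibration(n)
    np.savez(f,im=im,d=d,**{k:np.array(v) for k,v in c.items()});return load(f)
def xyz(d,c):
    K=c['mtx'];v,u=np.indices(d.shape)
    p=np.stack([(u-K[0,2])/K[0,0]*d,-(v-K[1,2])/K[1,1]*d,-d],-1)
    return p@R.from_rotvec(c['orientation']).as_matrix().T+c['origin']
def proj(P,c):
    q=(np.atleast_2d(P)-c['origin'])@R.from_rotvec(c['orientation']).as_matrix()
    K=c['mtx'];return np.stack([K[0,2]+K[0,0]*q[:,0]/-q[:,2],K[1,2]-K[1,1]*q[:,1]/-q[:,2]],-1)
E
python3 - <<'E'
from h import *
from scipy import ndimage as nd
for n in("top","side"):
    im,d,c=load(n+"0.npz");P=xyz(d,c);z=P[...,2]
    pix={"top":dict(table=(300,250),round=(341,248),hex=(254,158),sq=(249,240),ob=(351,160),pile=(434,247),bat=(418,260)),
     "side":dict(table=(230,250),round=(267,228),hex=(330,162),sq=(258,173),ob=(360,217),pile=(293,310),bat=(290,338))}[n]
    for k,(u,v) in pix.items():
        w=P[v-22:v+22,u-24:u+24].reshape(-1,3);w=w[w[:,2]>-.05]
        print(n,k,"z pct",np.round(np.percentile(w[:,2],[5,50,80,90,95,99,100]),4), "px",np.round(P[v,u],3))
im,d,c=load("top0.npz")
cv2.imwrite("pics/crop.png",cv2.resize(im[130:300,220:470,::-1],None,fx=3.1,fy=3.1,interpolation=cv2.INTER_CUBIC))
E
```

```text
top table z pct [-4.9000e-03 -8.0000e-04  1.4000e-03  2.5000e-03  3.4000e-03  5.0000e-03
  1.2586e+00] px [ 0.429  0.078 -0.002]
top round z pct [-5.0000e-03 -4.0000e-04  2.5000e-03  6.3000e-03  4.7900e-02  5.1700e-02
  1.2586e+00] px [ 0.436 -0.021  0.011]
top hex z pct [-4.7000e-03  2.0000e-04  6.7000e-03  4.3900e-02  4.9400e-02  5.2500e-02
  1.2586e+00] px [0.65  0.198 0.01 ]
top sq z pct [-4.6000e-03  6.0000e-04  1.1900e-02  4.7500e-02  4.9700e-02  5.2700e-02
  1.2586e+00] px [0.449 0.202 0.011]
top ob z pct [-0.004   0.0036  0.0341  0.0486  0.0505  0.0538  1.2586] px [ 0.651 -0.04   0.01 ]
top pile z pct [-1.1000e-03  2.6800e-02  6.0300e-02  7.7100e-02  7.9200e-02  8.1500e-02
  1.2586e+00] px [ 0.444 -0.231  0.077]
top bat z pct [-0.0042  0.004   0.0446  0.0729  0.0783  0.0809  1.2586] px [ 0.413 -0.205  0.016]
side table z pct [-1.400e-03  4.000e-04  1.300e-03  1.800e-03  2.100e-03  3.100e-03
  6.108e-01] px [ 0.349 -0.045  0.001]
side round z pct [-0.0012  0.0008  0.0057  0.0399  0.0492  0.0513  0.6108] px [ 0.434 -0.039  0.04 ]
side hex z pct [-0.0012  0.001   0.0063  0.0358  0.0479  0.0512  0.6108] px [0.643 0.168 0.044]
side sq z pct [-0.0013  0.0011  0.0265  0.0432  0.0492  0.0515  0.6108] px [0.448 0.164 0.046]
side ob z pct [-6.000e-04  1.590e-02  4.310e-02  4.950e-02  5.060e-02  5.200e-02
  6.108e-01] px [ 0.635 -0.07   0.051]
side pile z pct [0.0145 0.0379 0.0638 0.0783 0.0796 0.0808 0.6108] px [ 0.437 -0.271  0.058]
side bat z pct [-2.000e-04  1.460e-02  2.380e-02  3.120e-02  3.520e-02  4.740e-02
  6.108e-01] px [ 0.425 -0.294  0.016]
```

View pics/crop.png

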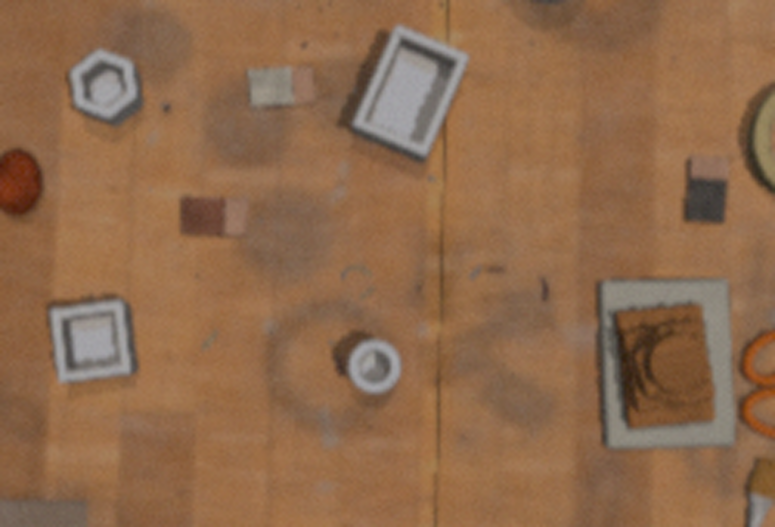

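```bash
cat > fit.py <<'E'
from h import *
from scipy.optimize import minimize
from scipy import ndimage as nd
def box(a,b): return np.array([[a,b],[-a,b],[-a,-b],[a,-b]])/2
def ngon(r,n,ph=0): t=ph+np.arange(n)*2*np.pi/n; return r*np.c_[np.cos(t),np.sin(t)]
POT=dict(round=ngon(.020,48),hex=ngon(.024/np.cos(np.pi/6),6),square=box(.056,.056),oblong=box(.086,.062))
COV=dict(round=ngon(.022,48),hex=ngon(.026/np.cos(np.pi/6),6),square=box(.06,.06),oblong=box(.09,.066))
def world(poly,p):
    c,s=np.cos(p[2]),np.sin(p[2]);return poly@np.array([[c,s],[-s,c]])+p[:2]
S=4
def solid(poly,p,zt,zb,c,m=None):
    w=world(poly,p);P=np.vstack([np.c_[w,np.full(len(w),z)] for z in(zt,zb)])
    h=cv2.convexHull(proj(P,c).astype(np.float32))
    if m is None:m=np.zeros((400*S,640*S),np.uint8)
    cv2.fillConvexPoly(m,np.round(((h+.5)*S-.5)*16).astype(np.int32),1,shift=4);return m
def fit(views,poly,p0,zt,thr,upper=()):
    """views: [(d,c)]; p0 (x,y,yaw); upper: [(poly,p,zt,zb)]"""
    obs=[];rois=[]
    for d,c in views:
        m=(xyz(d,c)[...,2]>thr)&(d>0)
        u,v=proj([p0[0],p0[1],zt],c)[0].astype(int)
        roi=(slice(v-35,v+35),slice(u-35,u+35))
        m=nd.binary_fill_holes(nd.binary_opening(nd.median_filter(m[roi].astype(np.uint8),3)))
        l,_=nd.label(m);k=l[28:42,28:42];k=k[k>0]
        m=l==np.bincount(k).argmax()
        obs.append(m);rois.append(roi)
    def cost(q):
        p=np.r_[p0[0]+q[0]/1e3,p0[1]+q[1]/1e3,p0[2]+q[2]/30];t=0
        for (d,c),m,r in zip(views,obs,rois):
            a=solid(poly,p,zt,thr,c)
            for up in upper:solid(*up,c,a)
            a=cv2.resize(a[r[0].start*S:r[0].stop*S,r[1].start*S:r[1].stop*S].astype(np.float32),None,fx=1/S,fy=1/S,interpolation=cv2.INTER_AREA)
            t+=np.abs(a-m).sum()/m.sum()
        return t
    best=None
    for y0 in np.radians(np.arange(-90,90,15)) if p0[3:]==(1,) else [0]:
        st=np.array([0,0,y0*30]);r=minimize(cost,st,method='Nelder-Mead',options=dict(initial_simplex=st+np.array([[0,0,0],[4,0,0],[0,4,0],[0,0,6.]]),maxiter=100))
        if best is None or r.fun<best.fun:best=r
    q=best.x;return np.r_[p0[0]+q[0]/1e3,p0[1]+q[1]/1e3,p0[2]+q[2]/30],best.fun
E
cat > run0.py <<'E'
from fit import *
V=[load(n+"0.npz")[1:] for n in("top","side")]
G=dict(round=(.436,-.021),hex=(.65,.198),square=(.449,.202),oblong=(.651,-.04))
out={}
for k in G:
    for nm,v in(("both",V),("top",V[:1]),("side",V[1:])):
        p,f=fit(v,POT[k],(*G[k],0,1),.05,.035);
        if nm=="both":out[k]=p
        print("pot",k,nm,np.round(p[:2],4),round(np.degrees(p[2]),1),round(f,3))
np.save("pots.npy",out)
up={n:[] for n in("both","top","side")}
for i,k in enumerate(("round","hex","square","oblong")):
    zt=.079-.016*i
    for nm,v in(("both",V),("top",V[:1]),("side",V[1:])):
        p,f=fit(v,COV[k],(.444,-.231,0,1),zt,zt-.008,up[nm]);up[nm].append((COV[k],p,zt,zt-.016))
        print("cov",k,nm,np.round(p[:2],4),round(np.degrees(p[2]),1),round(f,3))
E
python3 run0.py
```

```text
pot round both [ 0.4362 -0.0193] -84.5 0.228
pot round top [ 0.4356 -0.0187] -82.7 0.074
pot round side [ 0.4379 -0.0204] -83.4 0.08
pot hex both [0.6466 0.1937] -46.5 0.22
pot hex top [0.6454 0.1939] -47.5 0.067
pot hex side [0.6488 0.1929] -107.5 0.07
pot square both [0.4492 0.1956] 9.6 0.177
pot square top [0.4483 0.1959] -80.2 0.052
pot square side [0.4508 0.1939] 7.2 0.087
pot oblong both [ 0.6484 -0.0426] 157.8 0.127
pot oblong top [ 0.6461 -0.0416] -22.0 0.045
pot oblong side [ 0.649 -0.043] -22.4 0.045
cov round both [ 0.4444 -0.2419] -63.7 0.195
cov round top [ 0.4433 -0.2413] -74.7 0.079
cov round side [ 0.4452 -0.2429] -58.2 0.065
cov hex both [ 0.4431 -0.2415] -41.6 0.162
cov hex top [ 0.442 -0.241] -41.6 0.053
cov hex side [ 0.4447 -0.242 ] -41.7 0.046
cov square both [ 0.4432 -0.2412] -77.4 0.13
cov square top [ 0.4425 -0.2408] 11.7 0.048
cov square side [ 0.4444 -0.2417] 11.6 0.04
cov oblong both [ 0.4427 -0.2417] 7.8 0.108
cov oblong top [ 0.4418 -0.2411] 7.3 0.04
cov oblong side [ 0.4438 -0.2422] 7.5 0.036
```

```bash
cat > plan.py <<'E'
from h import *
def plan(pts,sym=None,phi=None,pos=None):
    """pts: list of (x,y,z); phi: wanted closing-axis angle deg, modulo sym. Prints rows as shifts in cm, deg"""
    from workcell import bot
    s=bot.read_state();M=R.from_rotvec(s['tcp_rot']).as_matrix()
    print("t",round(s['time'],2),"tcp",np.round(s['tool_pos'],4),"tilt",round(np.degrees(np.arccos(-M[2,2])),2),"q6",round(s['q'][5],2),"w",round(s['width'],3),"grip",s['grip_force'],"F",np.round(s['wrist_force'],1))
    cur=np.degrees(np.arctan2(M[1,1],M[0,1]));tw=[0]
    if phi is not None:
        d=(phi-cur)%sym;tw=[-d,sym-d]
    for p in pts:
        d=M.T@(np.array(p)-s['tool_pos'])*100
        q1=np.arctan2(p[1],p[0])-np.arctan2(s['tool_pos'][1],s['tool_pos'][0])
        print(np.round(p,4),"->",np.round(d,2),[(round(t,1),"q6",round(s['q'][5]+q1+np.radians(t),2)) for t in tw])
    print("cur phi",round(cur,1))
E
python3 -c "
from plan import *
plan([(.5,.2,.2),(.4444,-.2419,.13),(.4444,-.2419,.065)])"
```

```text
t 0.1 tcp [0.2342 0.6323 0.2301] tilt 0.12 q6 -0.04 w 1.003 grip 0.0 F [ 0.6  0.7 -0. ]
[0.5 0.2 0.2] -> [-39.94 -31.3    3.07] [(0, 'q6', np.float64(-0.87))]
[ 0.4444 -0.2419  0.13  ] -> [-50.08 -74.66  10.16] [(0, 'q6', np.float64(-1.75))]
[ 0.4444 -0.2419  0.065 ] -> [-50.08 -74.64  16.66] [(0, 'q6', np.float64(-1.75))]
cur phi 69.7
```

Emit:
{"fn": "step_arm", "kwargs": {"motion": [[7,-40,-31.3,3,80],[7,-40,-31.3,3,80],[7,-40,-31.3,3,80],[7,-40,-31.3,3,80],[7,-40,-31.3,3,80],[7,-40,-31.3,3,80],[7,-40,-31.3,3,80],[7,-40,-31.3,3,80],[7,-40,-31.3,3,80],[7,-40,-31.3,3,80],[7,-50.1,-74.6,9,80],[7,-50.1,-74.6,9,80],[7,-50.1,-74.6,9,80],[7,-50.1,-74.6,9,80],[7,-50.1,-74.6,9,80],[7,-50.1,-74.6,9,80],[7,-50.1,-74.6,9,80],[7,-50.1,-74.6,9,80],[7,-50.1,-74.6,9,80],[7,-50.1,-74.6,9,80]], "force": 40}}

```text
time: 2.1
tool_pos: [0.4437, -0.2451, 0.1404]
tcp_rot: [2.417, 2.006, -0.003]
wrist_force: [-0.7, 0.3, 0.1]
width: 0.823
grip_force: 0.0
```

```bash
python3 -c "
from plan import *
plan([(.4442,-.2419,.09),(.4442,-.2419,.065)])
i=snap('side','s1.npz');im=i[0]
cv2.imwrite('pics/s1.png',cv2.resize(im[120:400,150:450,::-1],None,fx=2,fy=2))"
```

```text
t 2.1 tcp [ 0.4437 -0.2451  0.1404] tilt 0.1 q6 -0.37 w 0.823 grip 0.0 F [-0.7  0.3  0.1]
[ 0.4442 -0.2419  0.09  ] -> [ 0.33 -0.    5.04] [(0, 'q6', np.float64(-0.36))]
[ 0.4442 -0.2419  0.065 ] -> [ 0.34 -0.    7.54] [(0, 'q6', np.float64(-0.36))]
cur phi -10.6
```

View pics/s1.png

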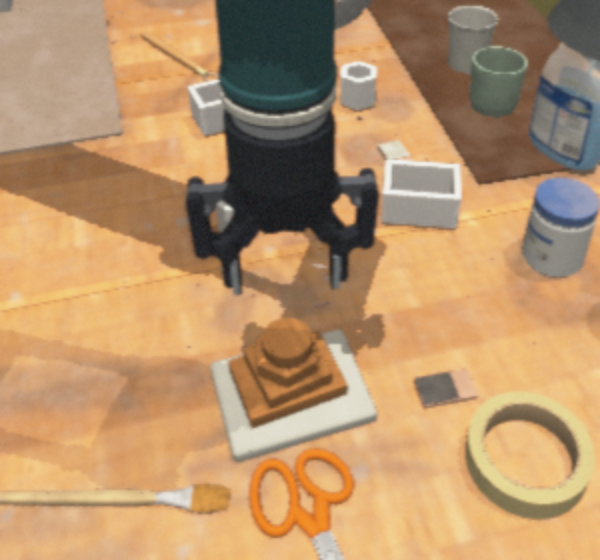

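Emit:
{"fn": "step_arm", "kwargs": {"motion": [[7,0,0,3,0],[7,0,0,5,0],[7,0,0,5,0],[7,0,0,5,0]]}}

```text
time: 2.55
tool_pos: [0.445, -0.2394, 0.0912]
tcp_rot: [-2.41, -2.013, 0.0]
wrist_force: [0.6, -0.9, -0.0]
width: 0.818
grip_force: 0.0
```

```bash
python3 -c "
from plan import *
plan([(.4442,-.2419,.066)])"
```

```text
t 2.55 tcp [ 0.445  -0.2394  0.0912] tilt 0.08 q6 -0.36 w 0.818 grip 0.0 F [ 0.6 -0.9 -0. ]
[ 0.4442 -0.2419  0.066 ] -> [-0.26 -0.03  2.52] [(0, 'q6', np.float64(-0.37))]
cur phi -10.3
```

Emit:
{"fn": "step_arm", "kwargs": {"motion": [[7,0,0,2.5,0],[7,0,0,2.5,0],[7,0,0,2.5,0]]}}

```text
time: 2.85
tool_pos: [0.4455, -0.2403, 0.0672]
tcp_rot: [2.411, 2.013, 0.0]
wrist_force: [1.0, -1.2, 0.2]
width: 0.823
grip_force: 0.0
```

```bash
python3 -c "
from plan import *
plan([(.4442,-.2419,.065)])"
```

```text
t 2.85 tcp [ 0.4455 -0.2403  0.0672] tilt 0.01 q6 -0.36 w 0.823 grip 0.0 F [ 1.  -1.2  0.2]
[ 0.4442 -0.2419  0.065 ] -> [-0.18 -0.1   0.22] [(0, 'q6', np.float64(-0.37))]
cur phi -10.3
```

Emit:
{"fn": "step_arm", "kwargs": {"motion": [[7,-0.2,-0.1,0.2,0],[3.5,-0.2,-0.1,0.2,0],[3.5,-0.2,-0.1,0.2,0],[3.5,-0.2,-0.1,0.2,0],[3.5,-0.2,-0.1,0.2,0],[3.5,-0.2,-0.1,0.2,0],[3.5,-0.2,-0.1,0.2,0]], "force": 40}}

```text
time: 3.55
tool_pos: [0.4445, -0.243, 0.0655]
tcp_rot: [2.411, 2.011, 0.001]
wrist_force: [-1.0, 0.8, 6.1]
width: 0.494
grip_force: 40.8
```

```bash
python3 -c "
from plan import *
plan([(.4442,-.2419,.065),(.4362,-.0193,.11),(.4362,-.0193,.053)])"
```

```text
t 3.55 tcp [ 0.4445 -0.243   0.0655] tilt 0.1 q6 -0.37 w 0.494 grip 40.761467814445496 F [-1.   0.8  6.1]
[ 0.4442 -0.2419  0.065 ] -> [ 0.1  -0.05  0.04] [(0, 'q6', np.float64(-0.37))]
[ 0.4362 -0.0193  0.11  ] -> [21.85 -4.83 -4.48] [(0, 'q6', np.float64(0.09))]
[ 0.4362 -0.0193  0.053 ] -> [21.85 -4.84  1.22] [(0, 'q6', np.float64(0.09))]
cur phi -10.3
```

Emit:
{"fn": "step_arm", "kwargs": {"motion": [[3.5,0,0,-2,0],[3.5,0,0,-4.5,0],[3.5,4,-0.9,-4.5,0],[3.5,8,-1.8,-4.5,0],[3.5,12,-2.7,-4.5,0],[3.5,16,-3.5,-4.5,0],[3.5,19,-4.2,-4.5,0],[3.5,21,-4.6,-4.5,0],[3.5,21.9,-4.8,-4.5,0],[3.5,21.9,-4.8,-4.5,0],[3.5,21.9,-4.8,-4.5,0],[3.5,21.9,-4.8,-4.5,0]]}}

```text
time: 4.75
tool_pos: [0.436, -0.0193, 0.1093]
tcp_rot: [2.413, 2.011, -0.0]
wrist_force: [0.7, 0.4, 0.5]
width: 0.494
grip_force: 40.6
```

```bash
python3 -c "
from plan import *
plan([(.4362,-.0193,.11),(.4362,-.0193,.053)])
i=snap('side','s2.npz');im=i[0]
cv2.imwrite('pics/s2.png',cv2.resize(im[120:300,190:390,::-1],None,fx=3,fy=3))"
```

```text
t 4.75 tcp [ 0.436  -0.0193  0.1093] tilt 0.02 q6 0.08 w 0.494 grip 40.60146510601044 F [0.7 0.4 0.5]
[ 0.4362 -0.0193  0.11  ] -> [ 0.    0.02 -0.07] [(0, 'q6', np.float64(0.08))]
[ 0.4362 -0.0193  0.053 ] -> [0.   0.02 5.63] [(0, 'q6', np.float64(0.08))]
cur phi -10.4
```

View pics/s2.png

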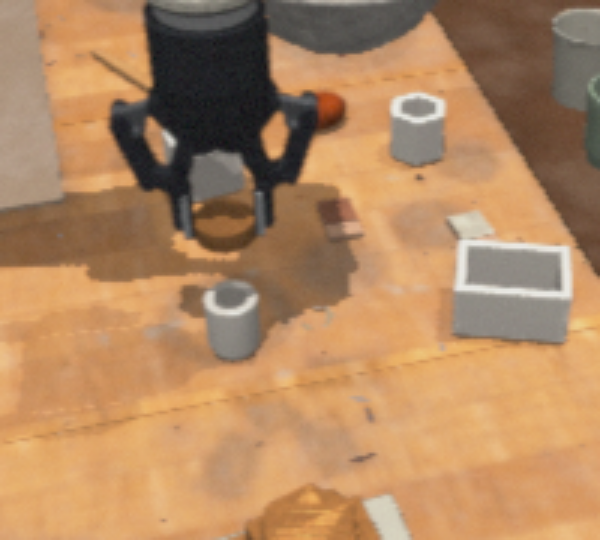

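Emit:
{"fn": "step_arm", "kwargs": {"motion": [[3.5,0,0,3,0],[3.5,0,0,5,0],[3.5,0,0,5.4,0],[3.5,0,0,5.6,0],[3.5,0,0,5.6,0],[3.5,0,0,5.6,0]]}}

```text
time: 5.4
tool_pos: [0.4369, -0.0186, 0.0544]
tcp_rot: [2.412, 2.011, 0.002]
wrist_force: [-1.1, 0.5, 0.8]
width: 0.493
grip_force: 40.6
```

```bash
python3 -c "
from plan import *
plan([(.4362,-.0193,.0525)])"
```

```text
t 5.4 tcp [ 0.4369 -0.0186  0.0544] tilt 0.12 q6 0.08 w 0.493 grip 40.637728571891785 F [-1.1  0.5  0.8]
[ 0.4362 -0.0193  0.0525] -> [-0.08 -0.06  0.19] [(0, 'q6', np.float64(0.08))]
cur phi -10.3
```

Emit:
{"fn": "step_arm", "kwargs": {"motion": [[3.5,0,0,0.1,0],[3.5,0,0,0.2,0],[4.6,0,0,0.2,0],[5.0,0,0,0.2,0],[5.5,0,0,0.2,0],[6,0,0,0.1,0],[6.5,0,0,0,0],[6.5,0,0,-2,0],[7.5,0,0,-6,0],[7.5,-2,0,-9,0],[7.5,-6,0,-9,0],[7.5,-10,1,-9,0],[7.5,-12,1,-9,0]]}}

```text
time: 6.7
tool_pos: [0.4249, -0.1409, 0.1443]
tcp_rot: [2.411, 2.009, 0.001]
wrist_force: [0.4, -0.6, -0.1]
width: 0.879
grip_force: 0.0
```

```bash
cat > look.py <<'E'
import sys
from fit import *
from plan import plan
done,left,tag=sys.argv[1],sys.argv[2:-1],sys.argv[-1]
V=[snap(n,f"{n}_{tag}.npz")[1:] for n in("top","side")]
print("zmax near pots etc")
pots=np.load("pots.npy",allow_pickle=True).item()
for nm,v in(("both",V),("top",V[:1]),("side",V[1:])):
    try:
        p,f=fit(v,COV[done],(*pots[done][:2],pots[done][2]),.066,.056);print("placed",done,nm,np.round(p[:2],4),np.round(np.degrees(p[2]),1),"err mm",np.round((p-pots[done])[:2]*1e3,1),"deg",round(np.degrees(p[2]-pots[done][2]),1),round(f,3))
    except Exception as e:print(nm,e)
g=(.443,-.2415)
for nm,v in(("both",V),("top",V[:1]),("side",V[1:])):
    up=[]
    for i,k in enumerate(left):
        zt=.015+.016*(len(left)-i)
        try:
            p,f=fit(v,COV[k],(*g,0,1),zt,zt-.008,up);up.append((COV[k],p,zt,zt-.016))
            print("cov",k,nm,np.round(p[:2],4),round(np.degrees(p[2]),1),round(f,3))
        except Exception as e:print(nm,k,e)
im=load(f"side_{tag}.npz")[0]
cv2.imwrite(f'pics/side_{tag}.png',cv2.resize(im[120:380,190:450,::-1],None,fx=2.2,fy=2.2))
plan([])
E
python3 look.py round hex square oblong a
```

```text
zmax near pots etc
placed round both [ 0.4382 -0.0179] -92.3 err mm [2.  1.4] deg -7.8 0.209
placed round top [ 0.4371 -0.0175] -88.5 err mm [0.9 1.8] deg -4.0 0.075
placed round side [ 0.4395 -0.0189] -83.9 err mm [3.3 0.4] deg 0.5 0.078
cov hex both [ 0.4446 -0.2424] -41.8 0.909
cov square both [ 0.4444 -0.242 ] -79.0 0.847
cov oblong both [ 0.4438 -0.2422] 7.3 0.741
cov hex top [ 0.4437 -0.2415] -59.8 0.868
cov square top [ 0.4017 -0.2006] -31.2 0.672
cov oblong top [ 0.4107 -0.2877] 0.4 0.412
cov hex side [ 0.4446 -0.2424] -41.9 0.04
cov square side [ 0.4446 -0.242 ] -79.2 0.036
cov oblong side [ 0.4441 -0.2427] 7.2 0.033
t 6.8 tcp [ 0.424  -0.1403  0.1436] tilt 0.05 q6 -0.19 w 0.879 grip 0.0 F [0.1 0.8 0.2]
cur phi -10.5
```

View pics/side_a.png

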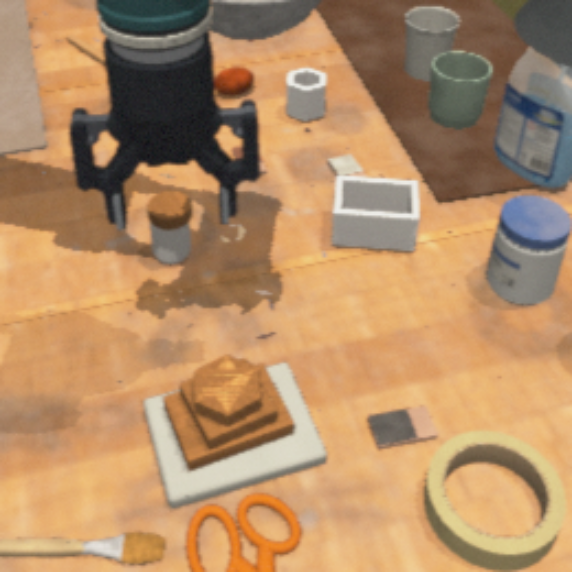

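```bash
python3 -c "
from plan import *
plan([(.4435,-.2418,.1),(.4435,-.2418,.049)],60,-11.8)"
```

```text
t 6.8 tcp [ 0.424  -0.1403  0.1436] tilt 0.05 q6 -0.19 w 0.879 grip 0.0 F [0.1 0.8 0.2]
[ 0.4435 -0.2418  0.1   ] -> [-9.62  3.76  4.37] [(np.float64(-58.7), 'q6', np.float64(-1.4)), (np.float64(1.3), 'q6', np.float64(-0.35))]
[ 0.4435 -0.2418  0.049 ] -> [-9.61  3.76  9.47] [(np.float64(-58.7), 'q6', np.float64(-1.4)), (np.float64(1.3), 'q6', np.float64(-0.35))]
cur phi -10.5
```

Emit:
{"fn": "step_arm", "kwargs": {"motion": [[7.5,-3,1.2,0,1.3],[7.5,-6,2.4,0,1.3],[7.5,-8.5,3.3,1,1.3],[7.5,-9.6,3.8,3,1.3],[7.5,-9.6,3.8,6,1.3],[7.5,-9.6,3.8,8,1.3],[7.5,-9.6,3.8,9,1.3],[7.5,-9.6,3.8,9,1.3],[7.5,-9.6,3.8,9,1.3]]}}

```text
time: 7.7
tool_pos: [0.445, -0.2392, 0.0539]
tcp_rot: [2.434, 1.985, 0.001]
wrist_force: [0.5, 0.2, 0.4]
width: 0.881
grip_force: 0.0
```

```bash
python3 -c "
from plan import *
plan([(.4435,-.2418,.049)],60,-11.8)"
```

```text
t 7.7 tcp [ 0.445  -0.2392  0.0539] tilt 0.04 q6 -0.34 w 0.881 grip 0.0 F [0.5 0.2 0.4]
[ 0.4435 -0.2418  0.049 ] -> [-0.28 -0.09  0.49] [(np.float64(-59.8), 'q6', np.float64(-1.39)), (np.float64(0.2), 'q6', np.float64(-0.34))]
cur phi -11.6
```

Emit:
{"fn": "step_arm", "kwargs": {"motion": [[7.5,-0.2,-0.1,0.3,0],[7.5,-0.2,-0.1,0.5,0],[4.5,-0.2,-0.1,0.5,0],[4.5,-0.2,-0.1,0.5,0],[4.5,-0.2,-0.1,0.5,0],[4.5,-0.2,-0.1,0.5,0],[4.5,-0.2,-0.1,0.5,0],[4.5,-0.2,-0.1,0.5,0]]}}

```text
time: 8.5
tool_pos: [0.4435, -0.2416, 0.0489]
tcp_rot: [2.434, 1.984, 0.001]
wrist_force: [-1.0, 0.4, 5.8]
width: 0.596
grip_force: 42.6
```

```bash
python3 -c "
from plan import *
plan([(.4435,-.2418,.049),(.50,-.1,.17),(.6466,.1937,.11)],60,-17.2)"
```

```text
t 8.5 tcp [ 0.4435 -0.2416  0.0489] tilt 0.07 q6 -0.35 w 0.596 grip 42.5764399766922 F [-1.   0.4  5.8]
[ 0.4435 -0.2418  0.049 ] -> [-0.02  0.01 -0.01] [(np.float64(-54.4), 'q6', np.float64(-1.3)), (np.float64(5.6), 'q6', np.float64(-0.25))]
[ 0.5  -0.1   0.17] -> [ 15.     2.7  -12.11] [(np.float64(-54.4), 'q6', np.float64(-0.99)), (np.float64(5.6), 'q6', np.float64(0.05))]
[0.6466 0.1937 0.11  ] -> [46.73 11.13 -6.12] [(np.float64(-54.4), 'q6', np.float64(-0.51)), (np.float64(5.6), 'q6', np.float64(0.54))]
cur phi -11.6
```

Emit:
{"fn": "step_arm", "kwargs": {"motion": [[4.5,0,0,-2,0],[4.5,0,0,-5,0],[4.5,2.5,0.6,-7,2],[4.5,7,1.7,-7,5.6],[4.5,11.5,2.7,-7,5.6],[4.5,16,3.8,-7,5.6],[4.5,20.5,4.9,-7,5.6],[4.5,25,5.9,-7,5.6],[4.5,29.5,7,-7,5.6],[4.5,34,8.1,-7,5.6],[4.5,38,9.1,-7,5.6],[4.5,41.5,9.9,-7,5.6],[4.5,44.5,10.6,-7,5.6],[4.5,46.2,11,-7,5.6],[4.5,46.7,11.1,-7,5.6],[4.5,46.7,11.1,-6,5.6],[4.5,46.7,11.1,-4,5.6],[4.5,46.7,11.1,-4,5.6],[4.5,46.7,11.1,-4,5.6]]}}

```text
time: 10.4
tool_pos: [0.6444, 0.1921, 0.0871]
tcp_rot: [-2.53, -1.861, 0.005]
wrist_force: [-0.2, 0.5, 0.1]
width: 0.59
grip_force: 41.9
```

```bash
python3 -c "
from plan import *
plan([(.6466,.1937,.0525)],60,-17.2)
i=snap('side','s3.npz');im=i[0]
cv2.imwrite('pics/s3.png',cv2.resize(im[60:260,240:440,::-1],None,fx=2.8,fy=2.8))"
```

```text
t 10.4 tcp [0.6444 0.1921 0.0871] tilt 0.18 q6 0.56 w 0.59 grip 41.9203644990921 F [-0.2  0.5  0.1]
[0.6466 0.1937 0.0525] -> [0.22 0.17 3.46] [(np.float64(-0.1), 'q6', np.float64(0.55)), (np.float64(59.9), 'q6', np.float64(1.6))]
cur phi -17.3
```

View pics/s3.png

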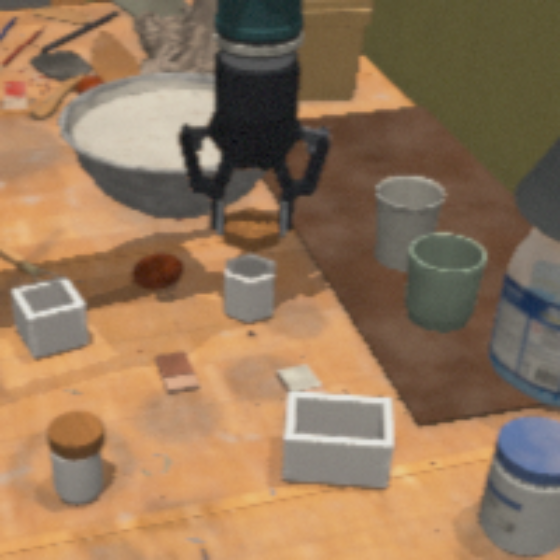

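Emit:
{"fn": "step_arm", "kwargs": {"motion": [[4.5,0.1,0.1,2,0],[4.5,0.1,0.1,3,0],[4.5,0.1,0.1,3.3,0],[4.5,0.1,0.1,3.3,0],[4.5,0.1,0.1,3.3,0]]}}

```text
time: 10.95
tool_pos: [0.6475, 0.1945, 0.056]
tcp_rot: [2.529, 1.863, 0.001]
wrist_force: [-0.5, 0.3, -0.1]
width: 0.597
grip_force: 41.9
```

```bash
python3 -c "
from plan import *
plan([(.6466,.1937,.052)],60,-17.2)"
```

```text
t 10.95 tcp [0.6475 0.1945 0.056 ] tilt 0.05 q6 0.56 w 0.597 grip 41.94259822368622 F [-0.5  0.3 -0.1]
[0.6466 0.1937 0.052 ] -> [-0.1  -0.06  0.4 ] [(np.float64(-0.0), 'q6', np.float64(0.55)), (np.float64(60.0), 'q6', np.float64(1.6))]
cur phi -17.2
```

Emit:
{"fn": "step_arm", "kwargs": {"motion": [[4.5,-0.1,0,0.2,0],[4.5,-0.1,0,0.4,0],[4.5,-0.1,0,0.4,0],[5.5,-0.1,0,0.4,0],[6,-0.1,0,0.4,0],[6.5,-0.1,0,0.3,0],[7,-0.1,0,0.2,0],[7.5,-0.1,0,-2,0],[7.8,0,0,-6,0],[7.8,-3,0,-9,0],[7.8,-7,-1,-10,0],[7.8,-12,-2,-10,0],[7.8,-16,-3,-10,0],[7.8,-18,-4,-10,0]]}}

```text
time: 12.35
tool_pos: [0.5539, 0.0318, 0.1555]
tcp_rot: [2.53, 1.861, -0.001]
wrist_force: [0.6, 0.3, -0.2]
width: 0.911
grip_force: 0.0
```

```bash
python3 look.py hex square oblong b; python3 -c "
from plan import *
plan([(.4432,-.2415,.1),(.4432,-.2415,.033)],90,11.4)"
```

```text
zmax near pots etc
placed hex both [0.6479 0.1935] -46.7 err mm [ 1.3 -0.1] deg -0.2 1.573
placed hex top [0.6474 0.1935] -44.3 err mm [ 0.8 -0.1] deg 2.2 0.719
placed hex side [0.6506 0.1938] -46.6 err mm [4.  0.1] deg -0.1 0.839
cov square both [ 0.4436 -0.2416] -78.0 0.137
cov oblong both [ 0.4428 -0.2419] 7.6 0.109
cov square top [ 0.4425 -0.2408] -78.2 0.051
cov oblong top [ 0.4418 -0.2411] 7.2 0.039
cov square side [ 0.4444 -0.2423] -77.9 0.041
cov oblong side [ 0.4439 -0.2425] 6.6 0.033
t 12.45 tcp [0.5534 0.0323 0.1552] tilt 0.08 q6 0.32 w 0.914 grip 0.0 F [ 0.3  0.1 -0.3]
cur phi -17.4
t 12.45 tcp [0.5534 0.0323 0.1552] tilt 0.08 q6 0.32 w 0.914 grip 0.0 F [ 0.3  0.1 -0.3]
[ 0.4432 -0.2415  0.1   ] -> [-29.42  -2.33   5.55] [(np.float64(-28.8), 'q6', np.float64(-0.74)), (np.float64(61.2), 'q6', np.float64(0.83))]
[ 0.4432 -0.2415  0.033 ] -> [-29.41  -2.32  12.25] [(np.float64(-28.8), 'q6', np.float64(-0.74)), (np.float64(61.2), 'q6', np.float64(0.83))]
cur phi -17.4
```

```bash
python3 -c "
from h import *
a=load('side_b.npz');b=load('top_b.npz')
c=cv2.resize(a[0][130:200,290:370],None,fx=5,fy=5);e=cv2.resize(b[0][125:195,215:295],None,fx=5,fy=5)
cv2.imwrite('pics/hexb.png',np.hstack([c,e])[...,::-1])
for i in(a,b):
    P=xyz(i[1],i[2]).reshape(-1,3);m=(np.hypot(P[:,0]-.647,P[:,1]-.194)<.05)
    q=P[m];print(np.percentile(q[q[:,2]>.055][:,2],[5,50,95,100]),(q[:,2]>.055).sum())
"
```

```text
[0.0562978  0.06585977 0.06772481 0.06888875] 171
[0.0609249  0.0653625  0.06873566 0.07287077] 434
```

View pics/hexb.png

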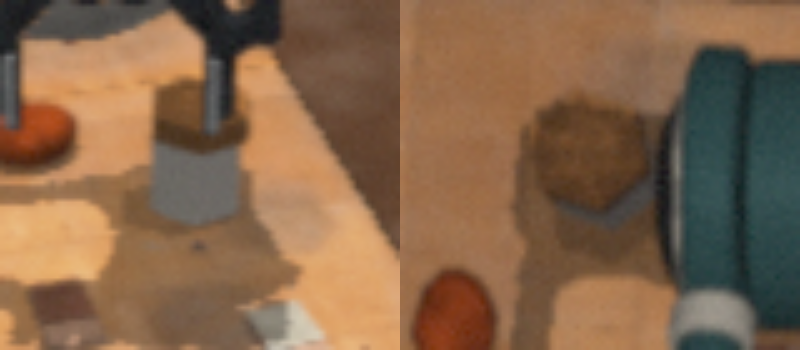

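Emit:
{"fn": "step_arm", "kwargs": {"motion": [[7.8,-2.5,-0.2,0,-5],[7.8,-6.5,-0.5,0,-12],[7.8,-11,-0.8,0,-20],[7.8,-15.5,-1.2,0,-28],[7.8,-20,-1.6,0,-29.4],[7.8,-24,-1.9,1,-29.4],[7.8,-27.5,-2.2,3,-29.4],[7.8,-29,-2.3,6,-29.4],[7.8,-29.4,-2.3,9,-29.4],[7.8,-29.4,-2.3,11,-29.4],[7.8,-29.4,-2.3,11.5,-29.4],[7.8,-29.4,-2.3,11.7,-29.4],[7.8,-29.4,-2.3,11.7,-29.4]]}}

```text
time: 13.75
tool_pos: [0.4477, -0.2397, 0.0391]
tcp_rot: [1.972, 2.444, 0.0]
wrist_force: [-0.3, -0.0, 0.4]
width: 0.913
grip_force: 0.0
```

```bash
python3 -c "
from plan import *
plan([(.4434,-.2416,.033)],90,12)"
```

```text
t 13.75 tcp [ 0.4477 -0.2397  0.0391] tilt 0.09 q6 -0.75 w 0.913 grip 0.0 F [-0.3 -0.   0.4]
[ 0.4434 -0.2416  0.033 ] -> [-0.09 -0.46  0.61] [(np.float64(-89.8), 'q6', np.float64(-2.33)), (np.float64(0.2), 'q6', np.float64(-0.76))]
cur phi 12.2
```

Emit:
{"fn": "step_arm", "kwargs": {"motion": [[7.8,-0.1,-0.3,0.3,0],[7.8,-0.1,-0.3,0.5,0],[5.2,-0.1,-0.3,0.6,0],[5.2,-0.1,-0.3,0.6,0],[5.2,-0.1,-0.3,0.6,0],[5.2,-0.1,-0.3,0.6,0],[5.2,-0.1,-0.3,0.6,0],[5.2,-0.1,-0.3,0.6,0]]}}

```text
time: 14.55
tool_pos: [0.4442, -0.2415, 0.0329]
tcp_rot: [1.973, 2.444, 0.0]
wrist_force: [0.6, 1.2, 5.8]
width: 0.684
grip_force: 43.9
```

```bash
python3 -c "
from plan import *
plan([(.4434,-.2416,.033),(.4492,.1956,.105)],90,9.2)"
```

```text
t 14.55 tcp [ 0.4442 -0.2415  0.0329] tilt 0.05 q6 -0.76 w 0.684 grip 43.94160032272339 F [0.6 1.2 5.8]
[ 0.4434 -0.2416  0.033 ] -> [ 0.   -0.08 -0.01] [(np.float64(-87.0), 'q6', np.float64(-2.28)), (np.float64(3.0), 'q6', np.float64(-0.71))]
[0.4492 0.1956 0.105 ] -> [42.61  9.71 -7.24] [(np.float64(-87.0), 'q6', np.float64(-1.37)), (np.float64(3.0), 'q6', np.float64(0.2))]
cur phi 12.2
```

Emit:
{"fn": "step_arm", "kwargs": {"motion": [[5.2,0,0,-2,0],[5.2,0,0,-6,0],[5.2,2,0.5,-9,1],[5.2,6,1.4,-9.5,3],[5.2,10.5,2.4,-9.5,3],[5.2,15,3.4,-9.5,3],[5.2,19.5,4.4,-9.5,3],[5.2,24,5.5,-9.5,3],[5.2,28.5,6.5,-9.5,3],[5.2,33,7.5,-9.5,3],[5.2,37,8.4,-9.5,3],[5.2,40,9.1,-9.5,3],[5.2,42,9.6,-9,3],[5.2,42.6,9.7,-8,3],[5.2,42.6,9.7,-6,3],[5.2,42.6,9.7,-5.5,3],[5.2,42.6,9.7,-5.5,3],[5.2,42.6,9.7,-5.5,3]]}}

```text
time: 16.35
tool_pos: [0.4488, 0.195, 0.0872]
tcp_rot: [-2.038, -2.391, 0.001]
wrist_force: [0.8, -0.0, -0.6]
width: 0.691
grip_force: 43.3
```

```bash
python3 -c "
from plan import *
plan([(.4492,.1956,.052)],90,9.2)"
```

```text
t 16.35 tcp [0.4488 0.195  0.0872] tilt 0.03 q6 0.2 w 0.691 grip 43.28483819961548 F [ 0.8 -0.  -0.6]
[0.4492 0.1956 0.052 ] -> [0.05 0.05 3.52] [(np.float64(-0.1), 'q6', np.float64(0.2)), (np.float64(89.9), 'q6', np.float64(1.77))]
cur phi 9.1
```

Emit:
{"fn": "step_arm", "kwargs": {"motion": [[5.2,0,0,2,0],[5.2,0,0,3,0],[5.2,0,0,3.3,0],[5.2,0,0,3.4,0],[5.2,0,0,3.4,0]]}}

```text
time: 16.85
tool_pos: [0.4492, 0.1957, 0.0537]
tcp_rot: [2.037, 2.392, 0.001]
wrist_force: [-0.3, 0.3, -0.3]
width: 0.689
grip_force: 43.3
```

```bash
python3 -c "
from plan import *
plan([(.4492,.1956,.052)],90,9.2)"
```

```text
t 16.85 tcp [0.4492 0.1957 0.0537] tilt 0.04 q6 0.2 w 0.689 grip 43.302472829818726 F [-0.3  0.3 -0.3]
[0.4492 0.1956 0.052 ] -> [-0.01  0.    0.17] [(np.float64(-0.0), 'q6', np.float64(0.2)), (np.float64(90.0), 'q6', np.float64(1.77))]
cur phi 9.2
```

Emit:
{"fn": "step_arm", "kwargs": {"motion": [[5.2,0,0,0.1,0],[5.2,0,0,0.2,0],[6.3,0,0,0.2,0],[6.8,0,0,0.2,0],[7.3,0,0,0.1,0],[7.8,0,0,0,0],[8.2,0,0,-2,0],[8.4,0,0,-6,0],[8.4,-2,0,-9,0],[8.4,-6,0,-10,0],[8.4,-10,0,-10,0],[8.4,-13.5,0,-10,0],[8.4,-15,0,-10,0],[8.4,-15,0,-10,0]]}}

```text
time: 18.25
tool_pos: [0.473, 0.0458, 0.1536]
tcp_rot: [2.04, 2.388, 0.0]
wrist_force: [-0.9, 0.5, -1.2]
width: 0.984
grip_force: 0.0
```

```bash
python3 look.py square oblong c; sed 's/^/#/' /dev/null; python3 -c "
from fit import *
from plan import plan
pots=np.load('pots.npy',allow_pickle=True).item()
V=[load(n+'_c.npz')[1:] for n in('top','side')]
for k in('round','hex','square'):
  for i in (0,1):
    p,f=fit(V[i:i+1],COV[k],tuple(pots[k]),.066,.056);print(k,i,np.round((p-pots[k])*[1e3,1e3,57],1),round(f,3))
plan([(.4432,-.2416,.1),(.4432,-.2416,.0185)],180,97.2)"
```

```text
zmax near pots etc
placed square both [0.4504 0.1946] 9.0 err mm [ 1.3 -1. ] deg -0.5 1.355
placed square top [0.4509 0.1877] 10.4 err mm [ 1.7 -7.9] deg 0.9 0.669
placed square side [0.4513 0.1967] 8.4 err mm [2.2 1.1] deg -1.1 0.673
cov oblong both [ 0.4429 -0.2421] 7.3 0.12
cov oblong top [ 0.4418 -0.241 ] 7.1 0.04
cov oblong side [ 0.444  -0.2429] 7.2 0.037
t 18.35 tcp [0.4726 0.0476 0.1533] tilt 0.03 q6 -0.11 w 0.981 grip 0.0 F [ 0.3  0.2 -0.2]
cur phi 9.1
round 0 [  2.   10.4 -16.8] 0.87
round 1 [ 3.5  0.4 -2.7] 0.074
hex 0 [ 0.9 -0.1  3.4] 0.051
hex 1 [ 3.9 -1.3  1. ] 0.067
square 0 [ 1.7 -7.9  0.9] 0.669
square 1 [ 2.2  1.1 -1.1] 0.673
t 18.35 tcp [0.4726 0.0476 0.1533] tilt 0.03 q6 -0.11 w 0.981 grip 0.0 F [ 0.3  0.2 -0.2]
[ 0.4432 -0.2416  0.1   ] -> [-28.1   -7.48   5.32] [(np.float64(-88.1), 'q6', np.float64(-2.25)), (np.float64(91.9), 'q6', np.float64(0.89))]
[ 0.4432 -0.2416  0.0185] -> [-28.1   -7.48  13.47] [(np.float64(-88.1), 'q6', np.float64(-2.25)), (np.float64(91.9), 'q6', np.float64(0.89))]
cur phi 9.1
```

View pics/side_c.png

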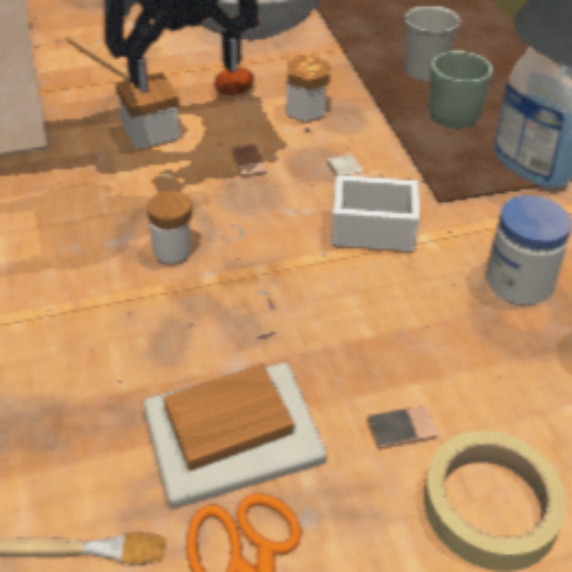

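Emit:
{"fn": "step_arm", "kwargs": {"motion": [[8.5,-2,-0.5,0,8],[8.5,-5,-1.3,0,16],[8.5,-8.5,-2.3,0,24.5],[8.5,-12,-3.2,0,33],[8.5,-15.5,-4.1,0,41],[8.5,-19,-5.1,0,49.5],[8.5,-22.5,-6,0,58],[8.5,-25,-6.7,0,66],[8.5,-27,-7.2,0,74],[8.5,-28.1,-7.5,0,82],[8.5,-28.1,-7.5,1,90],[8.5,-28.1,-7.5,4,91.9],[8.5,-28.1,-7.5,8,91.9],[8.5,-28.1,-7.5,11,91.9],[8.5,-28.1,-7.5,12.5,91.9],[8.5,-28.1,-7.5,12.7,91.9],[8.5,-28.1,-7.5,12.7,91.9]]}}

```text
time: 20.05
tool_pos: [0.4437, -0.2408, 0.0261]
tcp_rot: [-3.134, -0.201, 0.001]
wrist_force: [0.0, -0.2, 0.1]
width: 0.995
grip_force: 0.0
```

```bash
python3 -c "
from plan import *
plan([(.4430,-.2419,.018)],180,97.2)"
```

```text
t 20.05 tcp [ 0.4437 -0.2408  0.0261] tilt 0.06 q6 0.9 w 0.995 grip 0.0 F [ 0.  -0.2  0.1]
[ 0.443  -0.2419  0.018 ] -> [-0.08  0.1   0.81] [(np.float64(-179.8), 'q6', np.float64(-2.25)), (np.float64(0.2), 'q6', np.float64(0.9))]
cur phi -82.6
```

Emit:
{"fn": "step_arm", "kwargs": {"motion": [[8.5,0,0.1,0.4,0],[8.5,0,0.1,0.8,0],[8.5,0,0.1,0.8,0],[5.8,0,0.1,0.8,0],[5.8,0,0.1,0.8,0],[5.8,0,0.1,0.8,0],[5.8,0,0.1,0.8,0],[5.8,0,0.1,0.8,0],[5.8,0,0.1,0.8,0]], "force": 50}}

```text
time: 20.95
tool_pos: [0.4442, -0.2433, 0.0192]
tcp_rot: [3.134, 0.199, 0.002]
wrist_force: [-0.6, 0.2, 5.1]
width: 0.753
grip_force: 55.4
```

```bash
python3 -c "
from plan import *
plan([(.4430,-.2419,.018),(.648,-.0424,.11)],180,-22.2+90)"
```

```text
t 20.95 tcp [ 0.4442 -0.2433  0.0192] tilt 0.09 q6 0.89 w 0.753 grip 55.44862389564514 F [-0.6  0.2  5.1]
[ 0.443  -0.2419  0.018 ] -> [-0.1  -0.15  0.12] [(np.float64(-150.5), 'q6', np.float64(-1.73)), (np.float64(29.5), 'q6', np.float64(1.41))]
[ 0.648  -0.0424  0.11  ] -> [ 22.77 -17.34  -9.07] [(np.float64(-150.5), 'q6', np.float64(-1.3)), (np.float64(29.5), 'q6', np.float64(1.84))]
cur phi -82.7
```

Emit:
{"fn": "step_arm", "kwargs": {"motion": [[5.8,0,0,-2,0],[5.8,0,0,-6,0],[5.8,1.5,-1.2,-9,4],[5.8,4.5,-3.4,-9.5,11],[5.8,8,-6.1,-9.5,18],[5.8,11.5,-8.7,-9.5,25],[5.8,15,-11.4,-9.5,29.5],[5.8,18,-13.7,-9.5,29.5],[5.8,20.5,-15.6,-9.5,29.5],[5.8,22.2,-16.9,-9.5,29.5],[5.8,22.8,-17.3,-9,29.5],[5.8,22.8,-17.3,-7.5,29.5],[5.8,22.8,-17.3,-6.5,29.5],[5.8,22.8,-17.3,-6.5,29.5],[5.8,22.8,-17.3,-6.5,29.5]]}}

```text
time: 22.45
tool_pos: [0.6463, -0.0432, 0.0821]
tcp_rot: [3.082, -0.607, -0.004]
wrist_force: [-0.1, 0.2, 0.1]
width: 0.749
grip_force: 55.4
```

```bash
python3 -c "
from plan import *
plan([(.648,-.0424,.053)],180,-22.2+90)
i=snap('side','s4.npz');im=i[0]
cv2.imwrite('pics/s4.png',cv2.resize(im[120:270,270:450,::-1],None,fx=3,fy=3))"
```

```text
t 22.45 tcp [ 0.6463 -0.0432  0.0821] tilt 0.15 q6 1.86 w 0.749 grip 55.36104083061218 F [-0.1  0.2  0.1]
[ 0.648  -0.0424  0.053 ] -> [ 0.14 -0.14  2.91] [(np.float64(-0.1), 'q6', np.float64(1.85)), (np.float64(179.9), 'q6', np.float64(5.0))]
cur phi -112.3
```

View pics/s4.png

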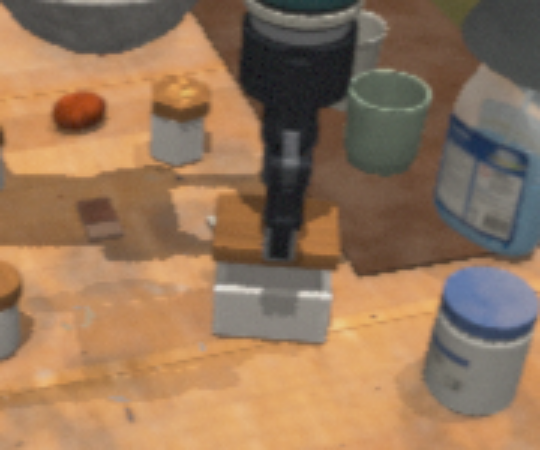

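Emit:
{"fn": "step_arm", "kwargs": {"motion": [[5.8,0.1,-0.1,1.5,0],[5.8,0.1,-0.1,2.4,0],[5.8,0.1,-0.1,2.7,0],[5.8,0.1,-0.1,2.7,0],[5.8,0.1,-0.1,2.7,0]]}}

```text
time: 23.0
tool_pos: [0.6492, -0.0417, 0.0562]
tcp_rot: [-3.083, 0.605, 0.0]
wrist_force: [-0.1, 0.6, -0.3]
width: 0.752
grip_force: 55.4
```

```bash
python3 -c "
from plan import *
plan([(.648,-.0424,.0535)],180,-22.2+90)"
```

```text
t 23.0 tcp [ 0.6492 -0.0417  0.0562] tilt 0.0 q6 1.86 w 0.752 grip 55.3684401512146 F [-0.1  0.6 -0.3]
[ 0.648  -0.0424  0.0535] -> [-0.08  0.11  0.27] [(np.float64(-0.0), 'q6', np.float64(1.85)), (np.float64(180.0), 'q6', np.float64(5.0))]
cur phi -112.2
```

Emit:
{"fn": "step_arm", "kwargs": {"motion": [[5.8,-0.1,0.1,0.2,0],[5.8,-0.1,0.1,0.3,0],[5.8,-0.1,0.1,0.3,0],[7,-0.1,0.1,0.3,0],[7.5,-0.1,0.1,0.2,0],[8,-0.1,0.1,0.1,0],[8.5,-0.1,0.1,0,0],[8.5,-0.1,0.1,-1,0],[8.5,0,0,-4,0],[8.5,0,0,-8,0],[8.5,0,2,-12,0],[8.5,-2,6,-15,0],[8.5,-4,10,-15,0],[8.5,-6,15,-15,0],[8.5,-8,20,-15,0],[8.5,-10,24,-15,0],[8.5,-11,26,-15,0],[8.5,-11,26,-15,0],[8.5,-11,26,-15,0]]}}

```text
time: 24.9
tool_pos: [0.449, -0.2412, 0.2072]
tcp_rot: [3.082, -0.608, 0.003]
wrist_force: [0.7, 0.5, 1.2]
width: 0.998
grip_force: 0.0
```

```bash
python3 -c "
from fit import *
from plan import plan
pots=np.load('pots.npy',allow_pickle=True).item()
V=[snap(n,n+'_d.npz')[1:] for n in('top','side')]
V0=[load(n+'0.npz')[1:] for n in('top','side')]
for k in pots:
  for i in (0,1):
    try:
      p,f=fit(V[i:i+1],COV[k],tuple(pots[k]),.066,.056);print(k,i,np.round((p-pots[k])*[1e3,1e3,57.3],1),round(f,3))
    except Exception as e:print(k,i,e)
plan([])
a=load('top_d.npz')[0][120:290,220:400];b=load('side_d.npz')[0][120:290,220:400]
cv2.imwrite('pics/d.png',cv2.resize(np.hstack([a,b])[...,::-1],None,fx=2.2,fy=2.2))"
```

```text
round 0 [ 0.9  1.9 -0.5] 0.07
round 1 [6.2 0.4 3.6] 0.853
hex 0 [ 0.9 -0.1  2. ] 0.054
hex 1 [0.7 0.1 5.6] 0.899
square 0 [-0.   0.8 -1.2] 0.049
square 1 [8.1 0.7 5.6] 0.793
oblong 0 [-1.9  0.5  0.1] 0.038
oblong 1 [ 0.8 -1.  -1. ] 0.04
t 25.0 tcp [ 0.4498 -0.2404  0.2068] tilt 0.07 q6 1.42 w 0.992 grip 0.0 F [ 0.3  0.3 -0.9]
cur phi -112.2
```

View pics/d.png

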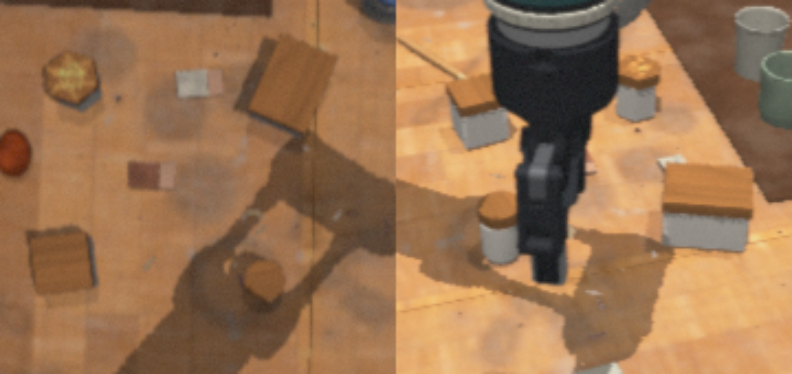

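The picture shows all four covers flat on their pots: hex at (72,78), oblong at (292,85), square at (62,260) and round at (264,280). All sit within about 2 mm and 2°, and the gripper is clear, so I'm handing in.

```bash
python3 -c "
from workcell import bot
print(bot.finish_job())"
```

```text
the job is handed in; nothing more can be done
None
```

I placed all four covers on their matching pots, in order from the top of the pile, and handed the job in at about 25 s; the last overhead view showed each within about 2 mm and 2° of its pot, but the hand-in returned no verdict.

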